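Feel open the combination lock and take it off the hasp

ROBOT

A 7-joint arm with a two-finger parallel gripper is mounted at the origin on a cart in front of the work surface, level with it; the furniture and walls round the work are solid. World frame = base frame: x ahead of the robot, y to its left, z up, the work surface at z = 0. Lengths are in m, angles in rad, forces in N, time in s.
With the tool pointing down it reaches from about 0.4 to 0.85 m from the base axis. Payload 10.4 kg.
Tool frame: the origin (TCP) lies between the finger pads; the fingertips stand 22 mm ahead of it and the grasp point (between the pads) lies 3 mm ahead of it; z points along the fingers, y is the line along which they close (so a half turn about z gives the same grasp; the last joint's range is limited). The gripper opens to 85 mm and grips with 20 to 120 N. Pads are 22 mm wide; open, the fingers measure 114 mm over their backs; the gripper's body (76 mm by 85 mm) begins 54 mm behind the grasp point. The pads swing forward as they close: fully open they stand 13 mm farther back than shut.
Start: joints at [-1.282, 0.332, -0.065, 1.46, 0.022, 1.35, -0.088], TCP at [0.192, 0.595, 0.214] pointing down, gripper open.
Joint ranges: [-2.6, 2.6], [-0.5, 2.12], [-1.47, 1.34], [0.16, 2.42], [-1.27, 4.41], [0.06, 2.06], [-2.6, 2.6]. Speed limits (rad/s): [2.22, 2.22, 2.79, 2.79, 3.14, 3.14, 3.14].

INTERFACE

Orientations are given as a unit quaternion [x, y, z, w].
In Python, from workcell import manip, camera, ticket, boxes_of, outline_of gives the robot as it stands.
- The arm moves only by the tool carry_out, never from a script. Its argument "deltas" is a list of rows, each a list of 5 numbers: the shift along the tool's x, y, z as a fraction of full scale, then the turn about the tool's z as a fraction of full scale, then the opening, from -1 (shut) to 1 (fully open), so that 0 is half open. In form: [[tx, ty, tz, spin, gripper], ...]. A call has 1 to 20 rows; each row is the pose to reach, as a shift and turn from the pose commanded when the call began, along the tool's axes at that moment; what a row does not reach only later rows make up. Full scale, the value 1, is 150 mm for a shift and 30 degrees for a turn. A row lasts 1/8 s, in which the tool goes at most 62.5 mm and 10.7 degrees, less where a joint would pass 70% of its speed; a pose out of reach is approached as far as the arm can. A call with a number of a shift or a turn outside -1 to 1 is refused whole. A call with a gripper value outside its range is refused whole. The fingers move at their own pace and stop on an object; "force" is the grip in N (left out, the last holds). Time passes only in rows, so rows that repeat a pose let the fingers close. It gives the time, the measured TCP pose, the force, the opening and the grip force at its end, in the units of the state.
- manip.get_obs(): the state, without advancing time (a new reading comes with each control period).
- camera(name): name is "side" or "top"; returns a dict with "img" (480x640x3 uint8, red, green, blue), "depth" (480x640 float32, m along the optical axis (not along the pixel's ray), 0 where there is no reading), "vertical_fov" (degrees; the focal length in pixels is half the picture's height over the tangent of half this angle, whatever the lens; pixels are square), "cx", "cy" (the principal point, pixels), "R" (3x3) and "t" (3): a world point X has camera coordinates R X + t. Camera axes: x right, y down, z forward; pixel columns grow to the right and rows downward; lengths in m; the calibration is good to about 2 mm. A picture is of the moment at which its call begins.
- ticket.hand_in(): hands the job in; it is judged then, once.
Trained networks look in a picture, given as the dict that the camera call returned (one of the last four; its "shot" number tells which), for a name from the list of things; names that differ only in an ending like _2 or _b are one class to them, and where a whole thing is asked for, a point or a joint stands for the part that bears it (a point fixed in the world has none). Each returns a list of dicts, best first, with "conf" (0 to 1); they miss things now and then, are a little off and sometimes report something else, mostly with a low value. They report only what shows in the picture. A call takes as long as a camera call. They do not tell look-alikes from the thing itself.
- boxes_of(query, picture): "position" ([x, y, z] in m, in world coordinates, good to about 4 mm: the middle of the surface that is visible of it).
- outline_of(query, picture): "region" (480x640 bool, what is visible of it).
The state is a dict: "clock": time; "joint_pos": joint angles; "joint_velocities": joint speeds; "tau": joint torques, N m; "position": TCP position; "ee_rot": TCP orientation; "ft_force": force on the tool from outside, world axes, zero at the start; "torque": the same for the moment, N m; "grip_width": opening from 0.0 (shut) to 1.0 (fully open); "grasp_force": force on a finger pad.
Only numpy, scipy, OpenCV 4.12 (cv2) and the standard library are available. Lean on these libraries where they do the work, as an engineer would, in place of code of your own. Each camera call takes 0.05 s, during which the arm holds its last target. There are 200 camera calls.

TASK

The number of the combination lock on the grey lock-up box is lost: turn its dial clockwise (seen from above), by feel, until the shackle springs up, then pull the shackle up as far as it goes. Take the lock off the hasp sideways out of its rest, and finish while holding it up in the air, still and clear of everything, at least 120 mm above the table; do not disturb the things on and beside the box.

Things in the scene. Friction and masses are not known exactly. Their poses are not given: they have to be found in the camera images.
- lock_box: Low grey steel lock-up box with hasp and lock rest, screwed down. Origin on the table straight below the middle of the shackle, z up, y to the robot's left at yaw 0. Base plate 250x140x4 mm (x = -100 to +150, y = -58 to +82 mm). The box is behind: x = +44 to +140, y = -88 to +88 mm, lid top 62 mm over the table.
- eye (a point): Centre of the hasp plate's eye (hole 22 mm in x, 18 mm in y), 58.5 mm over the table, fixed to the box, axes as the box's. The lock's -y shackle leg passes down through it. The 5 mm plate reaches forward from the lid (box x = -18 to +56, y = -36 to -4 mm; top 61 mm over the table), 10 mm above the lock body.
- lock: Loose combination lock, about 0.6 kg, standing in the rest with its axes along the box's. Body 108x66x42 mm (x = -92 to +16, y = -33 to +33 mm), origin on its underside straight below the middle of the shackle, 4 mm over the table at the start. Dial on top in front, shackle upright at the rear; the weight acts about 20 mm before the shackle.
- knob (a point): Middle of the round dial knob on the vertical dial axis, at x = -66 mm of the lock, 22 mm above the body's top (68 mm over the table). Fluted aluminium knob, 38 mm diameter, from 4 to 34 mm above the body's top, on a 44 mm skirt; it can be gripped at any yaw.
- dial (a joint): Turn of the dial (rad), growing CLOCKWISE seen from above, -0.45 to 0.45 at the start, no stops in use. Turns lightly (0.02 N m), a slight click every 30 degrees. Where it opens is unknown: at some value from 1.1 to 2.1, so regrasping may be needed (up to 2.6 rad of turn). There the shackle springs up and the dial turns no farther: stop turning.
- shackle (a joint): Rise of the shackle out of the lock (m): within 0.002 of 0 when locked (dips 1 mm at each click), about 0.010 when it has sprung up, 0.034 fully open (stop); lifting on from there lifts the whole lock. Opening it takes under 3 N more than its weight (0.8 N); let go, it sinks back to about 0.01.
- bow (a point): Middle of the shackle's level top bar (moves with the shackle), 96 mm over the table when locked. Bar along the lock's y, 49 mm long, 9 mm thick in x, 12 mm high: pinch it in x from above. Two 9 mm square legs run down at y = +20 (long, stays in the lock) and y = -20 mm.
- shield_cup: Small grey metal cup, 34 mm, standing on the box lid; leave alone.
- retaining_cap: Black cap, 35 mm, standing on the table left of the box; leave alone.
- bolt_2: Hexagon bolt, 58 mm, lying right of the rest; leave alone.
- cut_ring: Flat steel ring, 70 mm, lying right of the box; leave alone.
- cut_bracket: Flat corner bracket, 75x100x5 mm, lying at the left; leave alone.
- rest (a point): Middle of the rest's floor, 4 mm over the table, 38 mm before the box's origin (x = -38). The rest is a channel that holds the lock with 2 mm play, open above and towards +y of the box: low walls (top 20 mm over the table) before, behind and at the -y end of the lock. The opened lock is slid out to +y.
- leg (a point): Lower end of the shackle's short leg (y = -20 mm of the lock, moves with the shackle): 8 mm inside the lock body when locked; fully open 26 mm above the body's top, so 11 mm above the hasp plate, and the lock can be slid to +y of the box: after 75 mm it is clear of the rest's walls and hasp and can be lifted freely.
Not all that is in view belongs to the job. There is more than one size of the lock; the job needs the larger.

How it is judged:
By the outcome, as a careful person would: the job done as asked, in the order asked, and still so for the second after the job is handed in, while the arm keeps its last pose, push and grip.
It also fails if it takes over 61 s, if anything falls off the work surface, if the arm or the gripper's body presses on something with over 40 N, if the wrist force passes 120 N, or if a joint passes its speed limit or range.

## Working session

There is one attempt and no reset: what is moved stays moved. The work goes in short steps, Python scripts to look and compute and a tool call to move; the robot and the scene stay as the last step left them, time stands still between calls to the robot, and variables do not carry over. Pictures are saved under pics/ and viewed, at most 13 in all, crops included, and the job is handed in when it is done.

Besides the shell and the picture viewer there is one more tool, called as a command line: name --pt "numbers of a row" for each row, then --argument value for the rest. carry_out: Moves the arm, as the interface text tells. Its arguments: {"type":"object","properties":{"deltas":{"type":"array","items":{"type":"array","items":{"type":"number"}}},"force":{"type":"number"}},"required":["deltas"]}

```bash
mkdir -p pics; cat > h.py <<'E'
import numpy as np, cv2
from workcell import manip, camera, ticket, boxes_of, outline_of
from scipy.spatial.transform import Rotation as Rn
np.set_printoptions(precision=4,suppress=True)
def save(p,n): cv2.imwrite('pics/'+n,p['img'][:,:,::-1])
def cloud(p):
    f=240/np.tan(np.radians(p['vertical_fov'])/2)
    v,u=np.mgrid[0:480,0:640]; d=p['depth']
    c=np.stack([(u-p['cx'])/f*d,(v-p['cy'])/f*d,d],-1)
    return (c-np.array(p['t']))@np.array(p['R'])
def proj(p,X):
    f=240/np.tan(np.radians(p['vertical_fov'])/2)
    c=np.array(p['R'])@X+np.array(p['t']); return c[0]/c[2]*f+p['cx'],c[1]/c[2]*f+p['cy']
E
python3 - <<'E'
from h import *
t=camera('top'); s=camera('side'); save(t,'t0.png'); save(s,'s0.png')
for n,p in (('top',t),('side',s)):
    print(n, p['depth'].mean(), (-np.array(p['R']).T@np.array(p['t'])))
    for q in ['lock_box','lock','knob','bow','shield_cup','retaining_cap','bolt_2','cut_ring','cut_bracket']:
        for r in boxes_of(q,p)[:3]: print(q,round(r['conf'],2),np.array(r['position']),np.round(proj(p,np.array(r['position']))))
o=manip.get_obs(); print({k:np.round(v,4) for k,v in o.items()})
E
```

```text
top 1.1511059 [0.4254 0.0829 1.0326]
lock_box 0.82 [0.6232 0.0336 0.0639] [356. 222.]
lock 0.91 [0.5297 0.0461 0.0481] [348. 279.]
lock 0.83 [0.6634 0.2638 0.0315] [221. 204.]
knob 0.91 [0.6661 0.291  0.058 ] [203. 199.]
knob 0.72 [0.5073 0.0503 0.0742] [347. 291.]
bow 0.72 [0.6768 0.2401 0.0811] [231. 189.]
bow 0.52 [0.576  0.0435 0.0999] [351. 247.]
shield_cup 0.67 [0.692  0.0577 0.089 ] [341. 178.]
retaining_cap 0.74 [0.6973 0.1559 0.0346] [284. 184.]
retaining_cap 0.31 [ 0.5134 -0.0535  0.0085] [405. 290.]
bolt_2 0.53 [ 0.5136 -0.0535  0.0104] [406. 290.]
bolt_2 0.42 [0.504  0.0518 0.0753] [346. 293.]
cut_ring 0.59 [ 0.6163 -0.1168  0.005 ] [439. 232.]
cut_bracket 0.71 [0.5067 0.0474 0.0801] [349. 291.]
cut_bracket 0.69 [0.4434 0.3159 0.0023] [191. 333.]
side 1.5269033 [ 0.2476 -0.6711  0.4689]
lock_box 0.64 [ 0.6236 -0.0051  0.0399] [361. 280.]
lock 0.97 [0.6577 0.2438 0.0323] [317. 226.]
lock 0.6 [0.528  0.0293 0.042 ] [299. 282.]
knob 0.82 [0.5056 0.0366 0.0705] [284. 267.]
knob 0.69 [0.6619 0.2804 0.0491] [312. 212.]
knob 0.51 [0.568  0.0301 0.0769] [321. 258.]
bow 0.55 [0.5676 0.0268 0.0806] [321. 256.]
bow 0.53 [0.674  0.2411 0.0592] [325. 213.]
bolt_2 0.71 [ 0.5153 -0.0443  0.0072] [310. 325.]
cut_ring 0.74 [0.44   0.3184 0.0058] [205. 243.]
cut_ring 0.56 [ 0.6117 -0.1244  0.0059] [392. 338.]
cut_bracket 0.72 [0.4419 0.3173 0.0052] [206. 243.]
{'clock': np.float64(1.0), 'joint_pos': array([-1.2816,  0.3322, -0.0647,  1.4601,  0.0216,  1.3499, -0.0885]), 'joint_velocities': array([-0.0007, -0.0002,  0.0011, -0.0014, -0.    ,  0.0006,  0.001 ]), 'tau': array([ -0.0003, -62.5226,   0.0489, -39.183 ,   0.0165,   0.0015,
        -0.    ]), 'position': array([0.1917, 0.5949, 0.2143]), 'ee_rot': array([ 0.1552,  0.9879,  0.    , -0.    ]), 'ft_force': array([-0.4894,  0.2905,  0.0132]), 'torque': array([-0.0059, -0.004 , -0.0288]), 'grasp_force': np.float64(0.0), 'grip_width': np.float64(0.9984)}
```

View pictures.

View pics/t0.png

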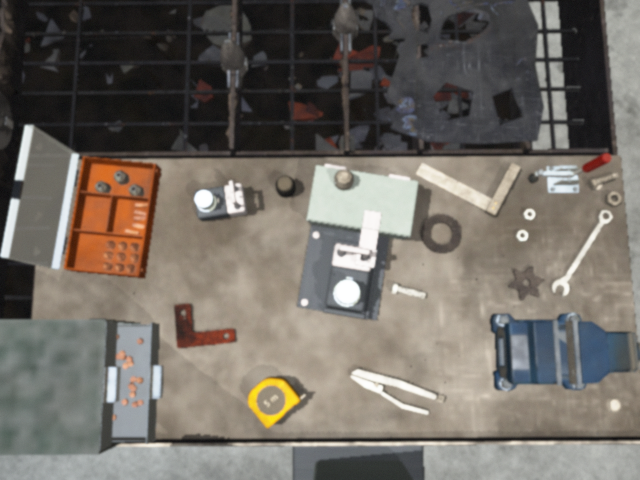

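View pics/s0.png

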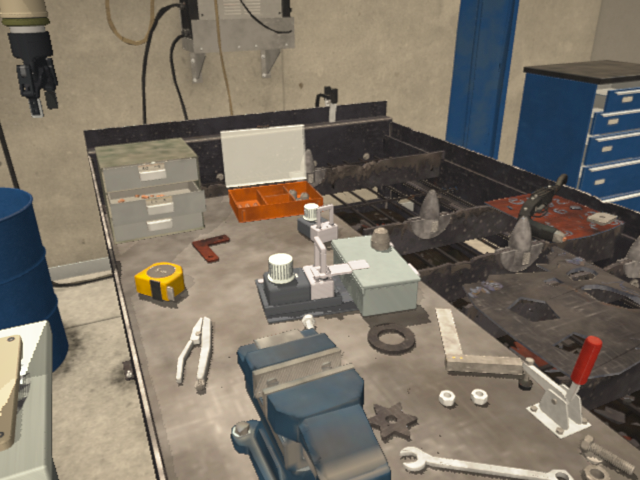

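```bash
python3 - <<'E'
from h import *
t=camera('top'); P=cloud(t)
np.save('P.npy',P)
z=P[...,2]
def reg(x0,x1,y0,y1,z0,z1):
    return P[(P[...,0]>x0)&(P[...,0]<x1)&(P[...,1]>y0)&(P[...,1]<y1)&(z>z0)&(z<z1)]
for n,a in dict(bar=(.54,.60,-.01,.09,.085,.11),knob=(.47,.54,.01,.09,.072,.09),lid=(.58,.80,-.1,.17,.055,.068)).items():
    q=reg(*a); r=cv2.minAreaRect((q[:,:2]*1000).astype(np.float32)); print(n,len(q),q.mean(0),np.median(q[:,2]),r)
E
```

```text
bar 189 [0.5717 0.038  0.1003] 0.10098084076139353 ((572.2908325195312, 38.02552032470703), (48.24758529663086, 9.444408416748047), 79.85690307617188)
knob 445 [0.5072 0.0492 0.0804] 0.08064972003505257 ((507.7709045410156, 48.974037170410156), (37.11639404296875, 37.39529800415039), 89.29434204101562)
lid 5994 [0.6569 0.0187 0.0619] 0.06185886736307043 ((649.252685546875, 23.146560668945312), (176.41722106933594, 134.01235961914062), 80.00959777832031)
```

Top picture: the larger lock has its knob at (347,291) and bow at (352,252) in front of the box. The smaller look-alike stands at (221,203). The side view agrees. A tall drawer cabinet at the left of the table stands near the gripper. Box yaw is about -10°, bar-to-knob distance is 65 mm and the heights fit.

```bash
python3 - <<'E'
from h import *
P=np.load('P.npy')
for y0 in np.arange(0.2,0.8,.1):
  for x0 in np.arange(0.0,0.6,.1):
    m=(P[...,0]>=x0)&(P[...,0]<x0+.1)&(P[...,1]>=y0)&(P[...,1]<y0+.1)
    if m.any(): print(round(y0,1),round(x0,1),P[m][:,2].max().round(3),end=' | ')
  print()
o=manip.get_obs(); R=Rn.from_quat(o['ee_rot']).as_matrix(); print(R)
tgt=np.array([.5075,.0492,.214]); print(R.T@(tgt-o['position'])/.15, o['clock'])
E
```

```text
0.2 0.0 -0.748 | 0.2 0.1 -0.746 | 0.2 0.2 0.028 | 0.2 0.3 0.04 | 0.2 0.4 0.011 | 0.2 0.5 0.006 | 
0.3 0.0 -0.745 | 0.3 0.1 -0.748 | 0.3 0.2 0.112 | 0.3 0.3 0.151 | 0.3 0.4 0.11 | 0.3 0.5 0.04 | 
0.4 0.0 -0.745 | 0.4 0.1 -0.747 | 0.4 0.2 0.17 | 0.4 0.3 0.17 | 0.4 0.4 0.17 | 0.4 0.5 0.041 | 
0.5 0.0 -0.748 | 0.5 0.1 -0.745 | 0.5 0.2 0.17 | 0.5 0.3 0.171 | 0.5 0.4 0.17 | 0.5 0.5 0.178 | 
0.6 0.0 -0.746 | 0.6 0.1 -0.748 | 0.6 0.4 -0.017 | 0.6 0.5 -0.017 | 
0.7 0.0 -0.745 | 0.7 0.1 -0.749 | 0.7 0.4 -0.276 | 0.7 0.5 -0.271 | 
0.8 0.0 -0.741 | 0.8 0.1 -0.75 | 0.8 0.5 -0.288 | 
[[-0.9518  0.3068  0.0001]
 [ 0.3068  0.9518  0.0001]
 [-0.      0.0001 -1.    ]]
[-3.1195 -2.8168  0.0021] 1.05
```

carry_out --pt "0 0 -0.4 0 0.4" --pt "-0.25 -0.25 -0.4 0 0.4" --pt "-0.5 -0.5 -0.4 0 0.4" --pt "-0.75 -0.75 -0.4 0 0.4" --pt "-1 -1 -0.4 0 0.4" --pt "-1 -1 -0.4 0 0.4" --force 30

```text
clock: 1.8
position: [0.2913, 0.4028, 0.2751]
ee_rot: [0.158, 0.987, 0.0, 0.001]
ft_force: [-0.5, 0.1, -0.3]
grip_width: 0.704
grasp_force: 0.0
```

carry_out --pt "-0.25 -0.25 0 0 0.4" --pt "-0.5 -0.5 0 0 0.4" --pt "-0.75 -0.75 0 0 0.4" --pt "-1 -1 0 0 0.4" --pt "-1 -1 0 0 0.4"

```text
clock: 2.42
position: [0.3869, 0.2145, 0.2747]
ee_rot: [0.158, 0.987, 0.0, 0.0]
ft_force: [0.1, -0.2, 1.2]
grip_width: 0.7
grasp_force: 0.0
```

carry_out --pt "-0.25 -0.2 0 0 0.4" --pt "-0.5 -0.4 0.1 0 0.4" --pt "-0.75 -0.6 0.2 0 0.4" --pt "-1 -0.8 0.4 0.25 0.4" --pt "-1 -0.8 0.4 0.25 0.4" --pt "-1 -0.8 0.4 0.25 0.4"

```text
clock: 3.18
position: [0.4911, 0.0587, 0.2144]
ee_rot: [0.218, 0.976, 0.0, -0.0]
ft_force: [-0.3, 0.2, 0.4]
grip_width: 0.702
grasp_force: 0.0
```

```bash
cat > st.py <<'E'
from h import *
import sys
o=manip.get_obs(); R=Rn.from_quat(o['ee_rot']).as_matrix()
print('t',o['clock'],'pos',o['position'],'yaw_y',np.degrees(np.arctan2(R[1,1],R[0,1])).round(2),'j',o['joint_pos'],'F',o['ft_force'],'T',o['torque'],'w',o['grip_width'],o['grasp_force'])
if len(sys.argv)>3: print('delta',R.T@(np.array([float(a) for a in sys.argv[1:4]])-o['position'])/.15)
E
python3 st.py .5075 .0492 .074
```

```text
t 3.175 pos [0.4911 0.0587 0.2144] yaw_y 64.76 j [-0.6948  0.0279  0.4978  1.82   -0.0141  1.2972  0.9369] F [-0.2606  0.2115  0.4166] T [ 0.02    0.0109 -0.0154] w 0.7017292870342104 0.0
delta [-0.1259 -0.0106  0.9357]
```

carry_out --pt "-0.12 -0.01 0.1 -0.25 0.4" --pt "-0.126 -0.011 0.4 -0.5 0.4" --pt "-0.126 -0.011 0.6 -0.5 0.4" --pt "-0.126 -0.011 0.8 -0.5 0.4" --pt "-0.126 -0.011 0.93 -0.5 0.4" --pt "-0.126 -0.011 0.93 -0.5 0.4" --pt "-0.126 -0.011 0.93 -0.5 0.4"

```text
clock: 4.05
position: [0.5082, 0.0487, 0.076]
ee_rot: [0.089, 0.996, 0.001, 0.001]
ft_force: [0.6, 0.1, 0.4]
grip_width: 0.697
grasp_force: 0.0
```

```bash
python3 st.py .5075 .0492 .074; python3 - <<'E'
from h import *
s=camera('side'); save(s,'s1.png'); t=camera('top')
im=s['img'][180:340,200:400,::-1]; im2=t['img'][200:340,260:435,::-1]
cv2.imwrite('pics/c1.png',np.hstack([cv2.resize(im,(400,320)),cv2.resize(im2,(400,320))]))
E
```

```text
t 4.05 pos [0.5082 0.0487 0.076 ] yaw_y 79.74 j [-0.6367  0.2199  0.5042  1.9461 -0.126   1.0042  1.3167] F [0.5887 0.09   0.3616] T [ 0.0124 -0.0096  0.0157] w 0.6968583054926141 0.0
delta [0.0052 0.0023 0.0132]
```

View pics/c1.png

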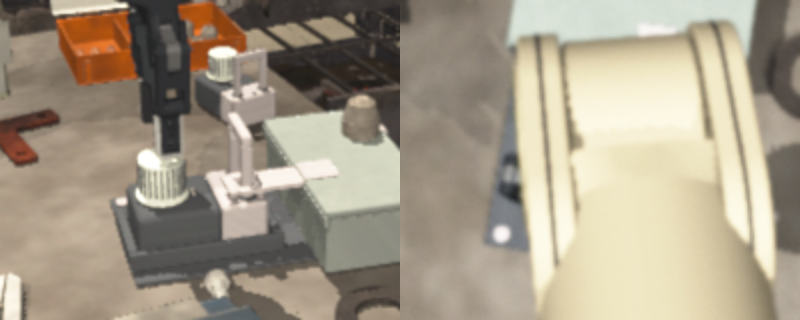

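The near finger straddles the knob top (crop about (170,145)), with the tips a little high. I will go 6 mm lower and close.

carry_out --pt "0.0 0.0 0.045 0 0.4" --pt "0.0 0.0 0.045 0 -1" --pt "0.0 0.0 0.045 0 -1" --pt "0.0 0.0 0.045 0 -1" --pt "0.0 0.0 0.045 0 -1" --pt "0.0 0.0 0.045 0 -1" --pt "0.0 0.0 0.045 0 -1" --force 30

```text
clock: 5.03
position: [0.5076, 0.0475, 0.0681]
ee_rot: [0.09, 0.996, 0.0, 0.0]
ft_force: [-0.2, 0.9, 0.1]
grip_width: -0.003
grasp_force: 0.0
```

```bash
python3 st.py
```

```text
t 5.025 pos [0.5076 0.0475 0.0681] yaw_y 79.63 j [-0.633   0.2313  0.5034  1.9532 -0.1329  0.989   1.3222] F [-0.2155  0.9293  0.1338] T [ 0.0228  0.0203 -0.0386] w -0.0026581917351677737 0.0
```

```bash
python3 - <<'E'
from h import *
s=camera('side')
im=s['img'][200:320,230:390,::-1]
cv2.imwrite('pics/c2.png',cv2.resize(im,(800,600),interpolation=cv2.INTER_CUBIC))
P=cloud(s)
for r in boxes_of('knob',s)+boxes_of('bow',s): print(r['conf'],np.array(r['position']))
for X in ([.5076,.0475,.0681],[.5076,.0475,.046],[.5075,.0492,.080],[.572,.038,.102]): print(X,proj(s,np.array(X)))
E
```

```text
0.83 [0.5033 0.0361 0.069 ]
0.55 [0.6648 0.28   0.0489]
0.87 [0.5671 0.0281 0.0756]
0.76 [0.6733 0.2369 0.0597]
0.56 [0.6937 0.0439 0.0803]
[0.5076, 0.0475, 0.0681] (np.float64(282.3103430121566), np.float64(265.35707632710216))
[0.5076, 0.0475, 0.046] (np.float64(282.8016080760528), np.float64(277.3467788186505))
[0.5075, 0.0492, 0.08] (np.float64(281.60510832057594), np.float64(258.3713249481924))
[0.572, 0.038, 0.102] (np.float64(320.8383017860424), np.float64(241.334582708104))
```

View pics/c2.png

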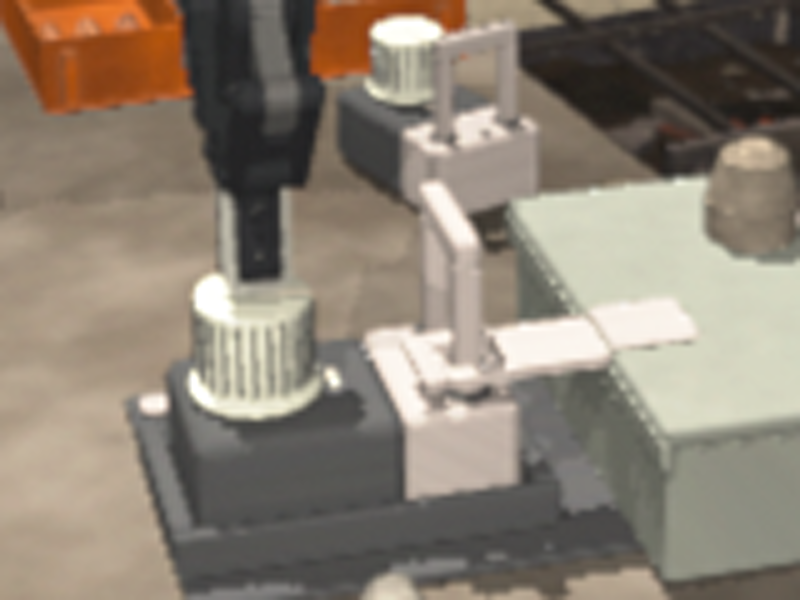

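```bash
python3 - <<'E'
from h import *
s=camera('side'); P=cloud(s)
for v in range(238,272,2): print(v,P[v,281],P[v,276],P[v,287])
E
```

```text
238 [0.4972 0.0195 0.1306] [0.4893 0.02   0.132 ] [0.5154 0.0423 0.1175]
240 [0.5022 0.0338 0.1202] [0.4968 0.0418 0.1179] [0.5143 0.0395 0.1154]
242 [0.5045 0.0405 0.1135] [0.4961 0.0401 0.1153] [0.5142 0.0397 0.1118]
244 [0.5032 0.0374 0.1116] [0.4966 0.0421 0.1109] [0.5136 0.0384 0.109 ]
246 [0.5018 0.0339 0.1099] [0.4968 0.0431 0.1069] [0.5134 0.0382 0.1056]
248 [0.5022 0.0355 0.1057] [0.4971 0.0444 0.1028] [0.5142 0.0405 0.101 ]
250 [0.5019 0.0348 0.1026] [0.4968 0.044  0.0996] [0.5142 0.041  0.0972]
252 [0.5029 0.0382 0.0973] [0.4966 0.0438 0.0962] [0.514  0.0407 0.0939]
254 [0.5021 0.0363 0.0949] [0.4962 0.043  0.0931] [0.5138 0.0405 0.0904]
256 [0.5021 0.0366 0.0912] [0.4964 0.0441 0.089 ] [0.5131 0.0392 0.0876]
258 [0.5046 0.0439 0.0837] [0.4958 0.0429 0.0861] [0.5154 0.0455 0.0807]
260 [0.5051 0.0458 0.0792] [0.4981 0.0499 0.0788] [0.5132 0.04   0.0801]
262 [0.5024 0.0385 0.0796] [0.4949 0.0411 0.0801] [0.5111 0.0346 0.0795]
264 [0.5004 0.0333 0.0789] [0.4936 0.0379 0.0782] [0.511  0.0349 0.0758]
266 [0.5009 0.0351 0.0744] [0.4927 0.0357 0.0759] [0.5095 0.031  0.0744]
268 [0.5001 0.0333 0.0719] [0.4921 0.0343 0.0732] [0.5099 0.0326 0.0699]
270 [0.4995 0.032  0.069 ] [0.4928 0.0369 0.0682] [0.5102 0.0336 0.0657]
```

The fingers closed above the knob: depth puts the tips at z≈0.087 while the reported TCP is 0.068, so the reading is about 41 mm too low compared with the given tool length. I'll use the cameras as the height reference: open, then go down in steps.

carry_out --pt "0 0 -0.05 0 0.4" --pt "0 0 -0.05 0 0.4" --pt "0 0 -0.05 0 0.4" --pt "0 0 -0.05 0 0.4" --pt "0 0 0.0 0 0.4" --pt "0 0 0.1 0 0.4" --pt "0 0 0.15 0 0.4" --pt "0 0 0.15 0 0.4"

```text
clock: 6.22
position: [0.5069, 0.0473, 0.0446]
ee_rot: [0.09, 0.996, -0.0, -0.001]
ft_force: [0.6, 0.3, 0.9]
grip_width: 0.699
grasp_force: 0.0
```

```bash
python3 st.py .5075 .0492 .033; python3 - <<'E'
from h import *
s=camera('side'); P=cloud(s)
q=P[225:300,255:310].reshape(-1,3); im=s['img'][225:300,255:310].reshape(-1,3)
# near-finger front: nearest y points
m=(q[:,1]>-.05)&(q[:,1]<.03)&(q[:,0]>.48)&(q[:,0]<.53)&(q[:,2]>.05)
for z0 in np.arange(.05,.13,.008):
    k=m&(q[:,2]>=z0)&(q[:,2]<z0+.008)
    if k.any(): print(z0.round(3),k.sum(),q[k].mean(0),q[k,1].min(),im[k].mean(0).round())
im=s['img'][200:320,230:390,::-1]
cv2.imwrite('pics/c3.png',cv2.resize(im,(800,600),interpolation=cv2.INTER_CUBIC))
E
```

```text
t 6.225 pos [0.5069 0.0473 0.0446] yaw_y 79.63 j [-0.6233  0.2676  0.4963  1.9712 -0.1559  0.9415  1.3402] F [0.5724 0.2727 0.8699] T [-0.0641  0.0412 -0.0378] w 0.6990483461014562 0.0
delta [-0.0019  0.0134  0.077 ]
0.058 2 [0.4916 0.0139 0.0655] 0.013645615031353867 [184. 180. 162.]
0.066 44 [0.4971 0.0119 0.0699] 0.004705723945610167 [158. 154. 141.]
0.074 67 [0.496  0.0085 0.0781] 0.0022861679454805107 [97. 95. 90.]
0.082 69 [0.4963 0.008  0.0863] 0.0010840906141732487 [93. 91. 86.]
0.09 67 [0.4961 0.0081 0.0941] 0.002667359942162313 [94. 92. 87.]
0.098 42 [0.4954 0.0067 0.101 ] 0.0021324420543988973 [73. 72. 69.]
0.106 21 [ 0.4886 -0.0003  0.1119] -0.013244745348128292 [74. 73. 68.]
0.114 129 [ 0.4935 -0.0059  0.1186] -0.016577944914739875 [52. 51. 51.]
0.122 68 [ 0.492  -0.0033  0.1254] -0.01717623782900158 [46. 46. 47.]
```

View pics/c3.png

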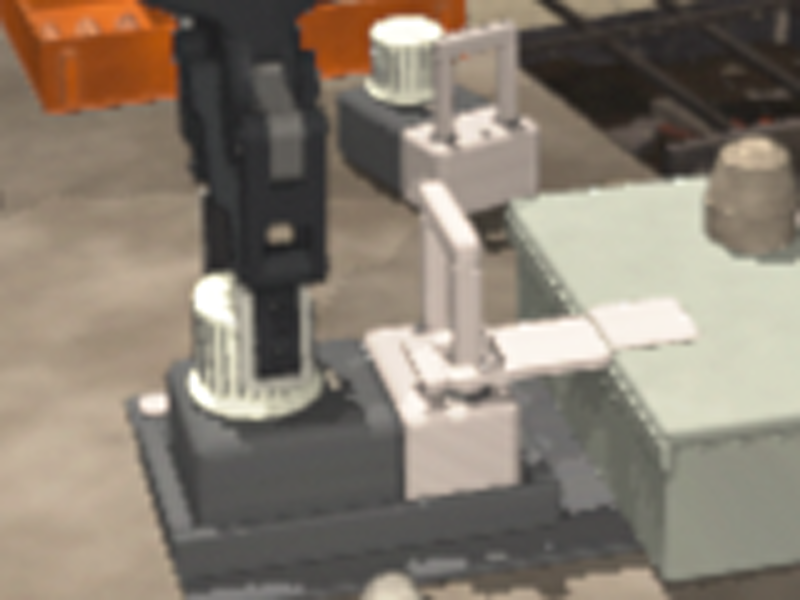

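carry_out --pt "0.0 0.01 0.03 0 0.4" --pt "0.0 0.01 0.03 0 -1" --pt "0.0 0.01 0.03 0 -1" --pt "0.0 0.01 0.03 0 -1" --pt "0.0 0.01 0.03 0 -1" --pt "0.0 0.01 0.03 0 -1" --force 30

```text
clock: 7.02
position: [0.5078, 0.0492, 0.0412]
ee_rot: [0.09, 0.996, 0.0, -0.0]
ft_force: [-1.7, 1.1, 3.9]
grip_width: 0.422
grasp_force: 31.1
```

```bash
python3 st.py
```

```text
t 7.025 pos [0.5078 0.0492 0.0412] yaw_y 79.64 j [-0.6233  0.2739  0.4939  1.9723 -0.1607  0.9329  1.3411] F [-1.6773  1.1149  3.9156] T [0.1959 0.442  0.0166] w 0.4217744184843453 31.123108863830566
```

Gripped (36 mm). Now I turn clockwise.

carry_out --pt "0 0 0 0.25 -1" --pt "0 0 0 0.5 -1" --pt "0 0 0 0.75 -1" --pt "0 0 0 1 -1" --pt "0 0 0 1 -1"

```text
clock: 7.65
position: [0.5077, 0.0489, 0.0411]
ee_rot: [0.345, 0.939, -0.0, -0.0]
ft_force: [-3.3, 0.6, 5.9]
grip_width: 0.421
grasp_force: 31.4
```

```bash
python3 st.py
```

```text
t 7.65 pos [0.5077 0.0489 0.0411] yaw_y 49.67 j [-0.6968  0.2846  0.5795  1.9759 -0.1922  0.9349  0.8462] F [-3.3267  0.6352  5.9047] T [-0.0662  0.6986  0.0153] w 0.42139273828884016 31.397395133972168
```

carry_out --pt "0 0 0 0.13 -1" --pt "0 0 0 0.26 -1" --pt "0 0 0 0.26 -1"

```text
clock: 8.02
position: [0.5076, 0.0489, 0.0411]
ee_rot: [0.407, 0.913, -0.0, -0.0]
ft_force: [-4.0, -0.6, 6.2]
grip_width: 0.423
grasp_force: 31.5
```

```bash
python3 st.py
```

```text
t 8.025 pos [0.5076 0.0489 0.0411] yaw_y 41.98 j [-0.7159  0.2879  0.602   1.9768 -0.2012  0.9357  0.7198] F [-3.9697 -0.6345  6.1667] T [-0.0166  0.7927 -0.03  ] w 0.42309234403521295 31.46258980035782
```

carry_out --pt "0 0 0 0.13 -1" --pt "0 0 0 0.26 -1" --pt "0 0 0 0.26 -1"

```text
clock: 8.4
position: [0.5075, 0.0488, 0.0411]
ee_rot: [0.468, 0.884, -0.0, -0.0]
ft_force: [-4.3, -0.3, 6.9]
grip_width: 0.426
grasp_force: 31.5
```

```bash
cat > s2.py <<'E'
from h import *
o=manip.get_obs(); R=Rn.from_quat(o['ee_rot']).as_matrix()
print('t',o['clock'],'yaw',np.degrees(np.arctan2(R[1,1],R[0,1])).round(2),'j7',o['joint_pos'][6],'tau7',o['tau'][6],'F',o['ft_force'],'T',o['torque'])
P=cloud(camera('side'))
k=(abs(P[...,0]-.572)<.02)&(P[...,1]>0)&(P[...,1]<.07)&(P[...,2]>.085)&(P[...,2]<.15)
z=P[k][:,2]; print('bowtop',np.percentile(z,95) if k.any() else None,k.sum())
E
python3 s2.py
```

```text
t 8.4 yaw 34.17 j7 0.592005779028963 tau7 -0.5171535350382328 F [-4.3045 -0.332   6.908 ] T [-0.0338  0.9273 -0.0595]
bowtop 0.14352314409777892 192
```

carry_out --pt "0 0 0 0.13 -1" --pt "0 0 0 0.26 -1" --pt "0 0 0 0.26 -1"

```text
clock: 8.82
position: [0.5075, 0.0488, 0.0411]
ee_rot: [0.527, 0.85, -0.0, -0.0]
ft_force: [-4.4, -0.7, 6.6]
grip_width: 0.426
grasp_force: 31.6
```

```bash
sed -i 's/<.15)/<.119)/; s/abs(P\[...,0\]-.572)<.02/abs(P[...,0]-.574)<.009/' s2.py; python3 s2.py
```

```text
t 8.825 yaw 26.37 j7 0.46464744640034683 tau7 -0.526225883513689 F [-4.4213 -0.6744  6.624 ] T [-0.1286  1.0132 -0.0015]
bowtop 0.10192583904857704 106
```

carry_out --pt "0 0 0 0.13 -1" --pt "0 0 0 0.26 -1" --pt "0 0 0 0.26 -1"

```text
clock: 9.25
position: [0.5075, 0.0488, 0.0411]
ee_rot: [0.584, 0.812, -0.0, -0.0]
ft_force: [-4.7, 0.6, 7.4]
grip_width: 0.428
grasp_force: 31.6
```

```bash
python3 s2.py
```

```text
t 9.25 yaw 18.58 j7 0.33771409685508186 tau7 -0.5322729237377644 F [-4.6916  0.6126  7.4343] T [-0.0816  1.0285 -0.0983]
bowtop 0.10181032895004802 102
```

carry_out --pt "0 0 0 0.13 -1" --pt "0 0 0 0.26 -1" --pt "0 0 0 0.26 -1"

```text
clock: 9.68
position: [0.5074, 0.0488, 0.0411]
ee_rot: [0.638, 0.77, -0.0, -0.0]
ft_force: [-5.5, -0.3, 7.7]
grip_width: 0.426
grasp_force: 31.6
```

```bash
python3 s2.py
```

```text
t 9.675 yaw 10.77 j7 0.2111513116273719 tau7 -0.5121088586747646 F [-5.4607 -0.3259  7.7045] T [-0.0743  1.0739 -0.0261]
bowtop 0.10149403352976087 106
```

carry_out --pt "0 0 0 0.13 -1" --pt "0 0 0 0.26 -1" --pt "0 0 0 0.26 -1"

```text
clock: 10.1
position: [0.5073, 0.0488, 0.0411]
ee_rot: [0.689, 0.725, -0.0, -0.0]
ft_force: [-5.5, -0.3, 7.0]
grip_width: 0.424
grasp_force: 31.7
```

```bash
python3 s2.py
```

```text
t 10.1 yaw 2.97 j7 0.08514246958081707 tau7 -0.5068265274167061 F [-5.5332 -0.2825  7.0163] T [-0.0676  1.1825 -0.0046]
bowtop 0.10195083922854062 101
```

carry_out --pt "0 0 0 0.13 -1" --pt "0 0 0 0.26 -1" --pt "0 0 0 0.26 -1"

```text
clock: 10.52
position: [0.5072, 0.0488, 0.0411]
ee_rot: [0.736, 0.677, -0.0, -0.0]
ft_force: [-5.9, 0.1, 8.3]
grip_width: 0.424
grasp_force: 31.7
```

```bash
python3 s2.py
```

```text
t 10.525 yaw -4.83 j7 -0.040259313504192054 tau7 -0.5101837031543255 F [-5.8537  0.0666  8.3127] T [-0.0853  1.2632 -0.0552]
bowtop 0.10242693721422626 107
```

carry_out --pt "0 0 0 0.13 -1" --pt "0 0 0 0.26 -1" --pt "0 0 0 0.26 -1"

```text
clock: 10.95
position: [0.5072, 0.0488, 0.0411]
ee_rot: [0.781, 0.625, -0.001, -0.001]
ft_force: [-6.6, 0.1, 9.6]
grip_width: 0.426
grasp_force: 31.8
```

```bash
python3 s2.py
```

```text
t 10.95 yaw -12.63 j7 -0.1650569055245496 tau7 -0.4551261384040117 F [-6.6248  0.0709  9.6466] T [-0.0668  1.3969 -0.0926]
bowtop 0.10972457554733446 121
```

```bash
python3 - <<'E'
from h import *
s=camera('side'); P=cloud(s)
for r in boxes_of('bow',s)[:3]: print(r['conf'],np.array(r['position']))
im=s['img'][200:320,230:390,::-1]
cv2.imwrite('pics/c4.png',cv2.resize(im,(800,600),interpolation=cv2.INTER_CUBIC))
E
```

```text
0.69 [0.6885 0.239  0.0635]
0.64 [0.5695 0.028  0.0805]
```

View pics/c4.png

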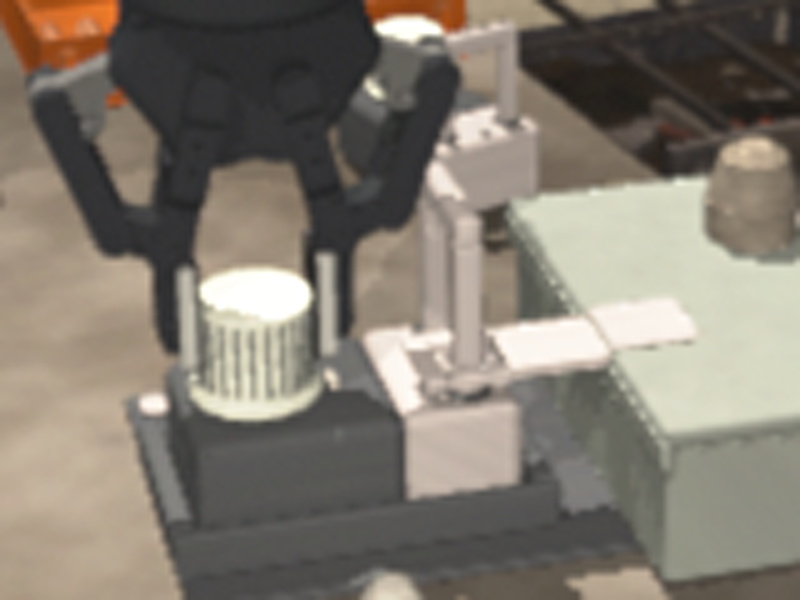

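The shackle has sprung up: the near bow corner moved in the crop from about (468,238) to (468,213), roughly 9 mm, and depth agrees. I'll stop turning, release with a small opening because a finger is near the bow, and lift off.

carry_out --pt "0 0 0 0 0.02" --pt "0 0 0 0 0.02" --pt "0 0 -0.1 0 0.02" --pt "0 0 -0.3 0 0.02" --pt "0 0 -0.45 0 0.02" --pt "0 0 -0.45 -0.09 0.0" --pt "0 0 -0.45 -0.09 0.0"

```text
clock: 11.98
position: [0.5082, 0.0491, 0.1095]
ee_rot: [0.766, 0.642, 0.001, 0.0]
ft_force: [-0.3, -0.1, 0.1]
grip_width: 0.499
grasp_force: 0.0
```

```bash
python3 st.py .572 .038 .068; python3 - <<'E'
from h import *
P=cloud(camera('top'))
k=(abs(P[...,0]-.572)<.03)&(abs(P[...,1]-.04)<.04)&(P[...,2]>.095)&(P[...,2]<.122)
q=P[k]; print(len(q),q.mean(0) if len(q) else '', cv2.minAreaRect((q[:,:2]*1000).astype(np.float32)) if len(q)>3 else '')
P=cloud(camera('side'))
k=(abs(P[...,0]-.572)<.015)&(abs(P[...,1]-.04)<.035)&(P[...,2]>.07)&(P[...,2]<.125)
q=P[k]; print(len(q),np.percentile(q[:,2],[50,90,95,99]), np.percentile(q[:,0],[2,50,98]))
E
```

```text
t 11.975 pos [0.5082 0.0491 0.1095] yaw_y -10.06 j [-0.918   0.207   0.8191  1.9257 -0.1719  1.0784 -0.2035] F [-0.2532 -0.1367  0.0709] T [-0.0006  0.0007 -0.0166] w 0.49901624897719327 0.0
delta [0.0015 0.4315 0.277 ]
0  
296 [0.0939 0.1089 0.1093 0.1098] [0.5616 0.5674 0.575 ]
```

carry_out --pt "0 0.2 0 0 0.0" --pt "0 0.43 0 0 0.0" --pt "0 0.43 0.0 0 0.0" --pt "0 0.43 0.15 0 0.0" --pt "0 0.43 0.28 0 0.0" --pt "0 0.43 0.28 0 0.0"

```text
clock: 12.82
position: [0.5698, 0.0378, 0.0651]
ee_rot: [0.766, 0.642, -0.001, -0.001]
ft_force: [0.4, -0.3, 0.4]
grip_width: 0.499
grasp_force: 0.0
```

carry_out --pt "0 0 0 0 -1" --pt "0 0 0 0 -1" --pt "0 0 0 0 -1" --pt "0 0 0 0 -1" --pt "0 0 0 0 -1" --pt "0 0 0 0 -1" --force 50

```text
clock: 13.58
position: [0.5715, 0.0377, 0.0666]
ee_rot: [0.766, 0.642, 0.0, 0.0]
ft_force: [2.0, 0.2, 0.4]
grip_width: 0.1
grasp_force: 52.8
```

```bash
python3 st.py; python3 - <<'E'
from h import *
s=camera('side')
im=s['img'][200:320,230:390,::-1]
cv2.imwrite('pics/c5.png',cv2.resize(im,(800,600),interpolation=cv2.INTER_CUBIC))
E
```

```text
t 13.575 pos [0.5715 0.0377 0.0666] yaw_y -10.07 j [-0.772   0.4325  0.7723  1.8032 -0.3449  1.0454 -0.0454] F [2.0303 0.1974 0.4192] T [-0.1071 -0.2703  0.0035] w 0.1003848432639853 52.755171060562134
```

View pics/c5.png

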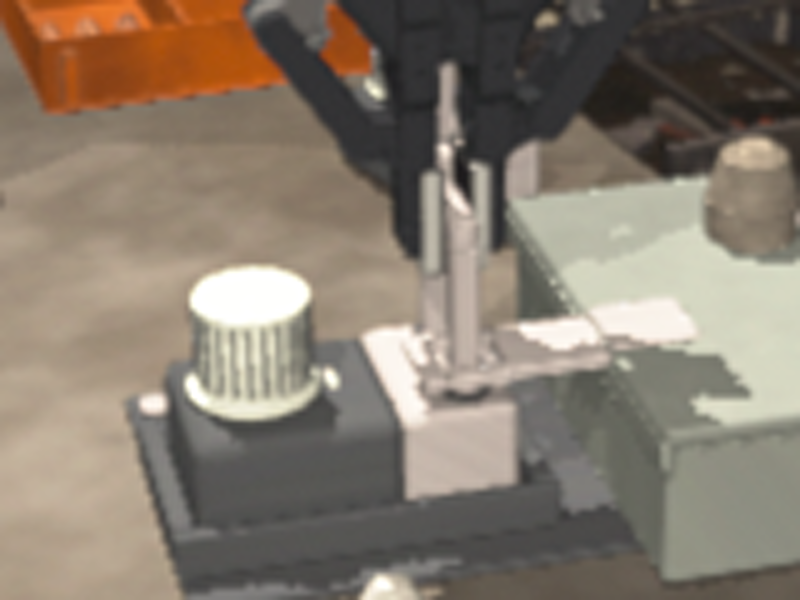

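Picture: the pads hold the bow bar at crop (455,210). Pulling the shackle up.

carry_out --pt "0 0 -0.05 0 -1" --pt "0 0 -0.1 0 -1" --pt "0 0 -0.14 0 -1" --pt "0 0 -0.14 0 -1" --force 90

```text
clock: 14.12
position: [0.5715, 0.0378, 0.088]
ee_rot: [0.766, 0.642, 0.0, 0.0]
ft_force: [1.2, -0.3, -2.0]
grip_width: 0.085
grasp_force: 89.0
```

```bash
python3 st.py
```

```text
t 14.125 pos [0.5715 0.0378 0.088 ] yaw_y -10.06 j [-0.7867  0.4042  0.7879  1.7862 -0.3213  1.0839 -0.0621] F [ 1.2337 -0.3132 -2.0016] T [-0.0748 -0.0982 -0.0807] w 0.08532962663140024 88.99709612131119
```

carry_out --pt "0 0 -0.01 0 -1" --pt "0 0 -0.018 0 -1" --pt "0 0 -0.018 0 -1" --pt "0 0 -0.018 0 -1"

```text
clock: 14.62
position: [0.5712, 0.0377, 0.0901]
ee_rot: [0.766, 0.642, -0.0, -0.0]
ft_force: [-0.3, 0.3, -3.8]
grip_width: 0.086
grasp_force: 88.7
```

```bash
python3 st.py
```

```text
t 14.625 pos [0.5712 0.0377 0.0901] yaw_y -10.06 j [-0.7882  0.4016  0.7893  1.7842 -0.3186  1.0885 -0.0641] F [-0.2769  0.261  -3.7523] T [ 0.0707 -0.0667  0.0318] w 0.08639685543408178 88.7428030371666
```

carry_out --pt "0 0 -0.01 0 -1" --pt "0 0 -0.01 0 -1" --pt "0 0 -0.01 0 -1"

```text
clock: 15.0
position: [0.5713, 0.0377, 0.0918]
ee_rot: [0.766, 0.642, 0.0, -0.0]
ft_force: [-0.4, 0.4, -4.2]
grip_width: 0.087
grasp_force: 88.8
```

carry_out --pt "0 0 -0.01 0 -1" --pt "0 0 -0.01 0 -1" --pt "0 0 -0.01 0 -1"

```text
clock: 15.38
position: [0.5714, 0.0377, 0.0933]
ee_rot: [0.766, 0.642, 0.0, -0.0]
ft_force: [0.8, -0.6, -3.1]
grip_width: 0.085
grasp_force: 88.8
```

```bash
python3 st.py; python3 - <<'E'
from h import *
s=camera('side'); P=cloud(s)
im=s['img'][200:320,230:390,::-1]
cv2.imwrite('pics/c6.png',cv2.resize(im,(800,600),interpolation=cv2.INTER_CUBIC))
E
```

```text
t 15.375 pos [0.5714 0.0377 0.0933] yaw_y -10.06 j [-0.7902  0.3975  0.7914  1.7814 -0.3153  1.094  -0.0664] F [ 0.8428 -0.5514 -3.1325] T [ 0.116  -0.0156 -0.052 ] w 0.08496379715650489 88.81898358464241
```

View pics/c6.png

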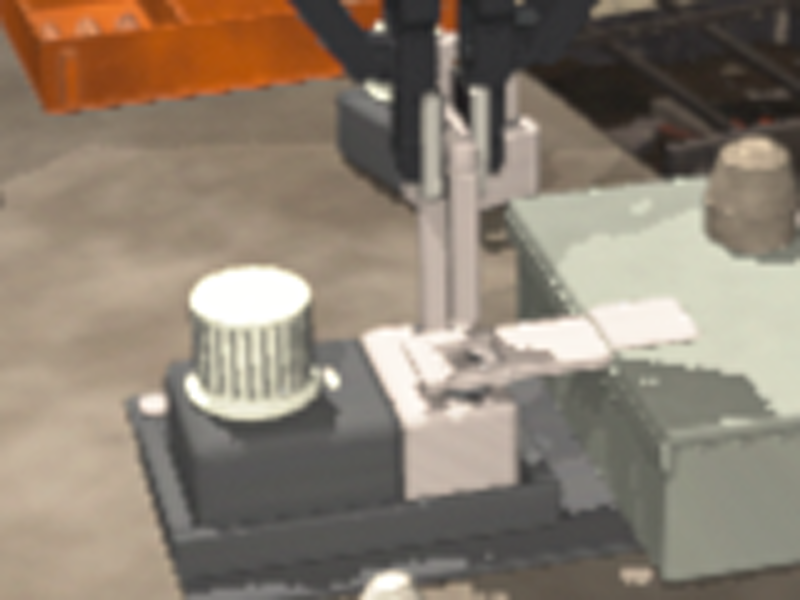

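The short leg is out of the eye, about 8 mm above the plate. I'll go on up to the stop.

carry_out --pt "0 0 -0.01 0 -1" --pt "0 0 -0.01 0 -1" --pt "0 0 -0.01 0 -1"

```text
clock: 15.8
position: [0.5712, 0.0377, 0.0946]
ee_rot: [0.766, 0.642, -0.0, -0.0]
ft_force: [-0.2, 0.3, -5.2]
grip_width: 0.085
grasp_force: 88.4
```

carry_out --pt "0 0 -0.01 0 -1" --pt "0 0 -0.01 0 -1" --pt "0 0 -0.01 0 -1"

```text
clock: 16.18
position: [0.5714, 0.0377, 0.0963]
ee_rot: [0.766, 0.642, 0.0, -0.0]
ft_force: [-0.5, 0.1, -6.4]
grip_width: 0.084
grasp_force: 88.4
```

```bash
python3 st.py
```

```text
t 16.175 pos [0.5714 0.0377 0.0963] yaw_y -10.06 j [-0.7921  0.3938  0.7933  1.7789 -0.3121  1.0994 -0.0687] F [-0.4924  0.1143 -6.3856] T [-0.0554 -0.1235 -0.0316] w 0.08411335255869311 88.43440890312195
```

```bash
python3 - <<'E'
from h import *
s=camera('side'); P=cloud(s)
def box(X): 
    d=X-np.array([.572,.038,0]); c,s_=np.cos(np.radians(-10)),np.sin(np.radians(-10))
    return np.stack([d[...,0]*c+d[...,1]*s_,-d[...,0]*s_+d[...,1]*c,d[...,2]],-1)
B=box(P)
def md(x0,x1,y0,y1,z0,z1):
    k=(B[...,0]>x0)&(B[...,0]<x1)&(B[...,1]>y0)&(B[...,1]<y1)&(B[...,2]>z0)&(B[...,2]<z1); return k.sum(),np.median(B[k],0) if k.any() else None
print('knob top',md(-.08,-.052,-.014,.014,.07,.1))
print('body top front',md(-.062,-.03,-.031,-.024,.035,.06))
print('body top rear',md(-.03,-.02,-.03,-.0,.035,.06))
im=s['img'][200:320,230:390,::-1]
cv2.imwrite('pics/c7.png',cv2.resize(im,(800,600),interpolation=cv2.INTER_CUBIC))
E
```

```text
knob top (np.int64(154), array([-0.0649, -0.0031,  0.0817]))
body top front (np.int64(93), array([-0.0462, -0.0289,  0.0447]))
body top rear (np.int64(81), array([-0.0248, -0.0188,  0.0464]))
```

View pics/c7.png

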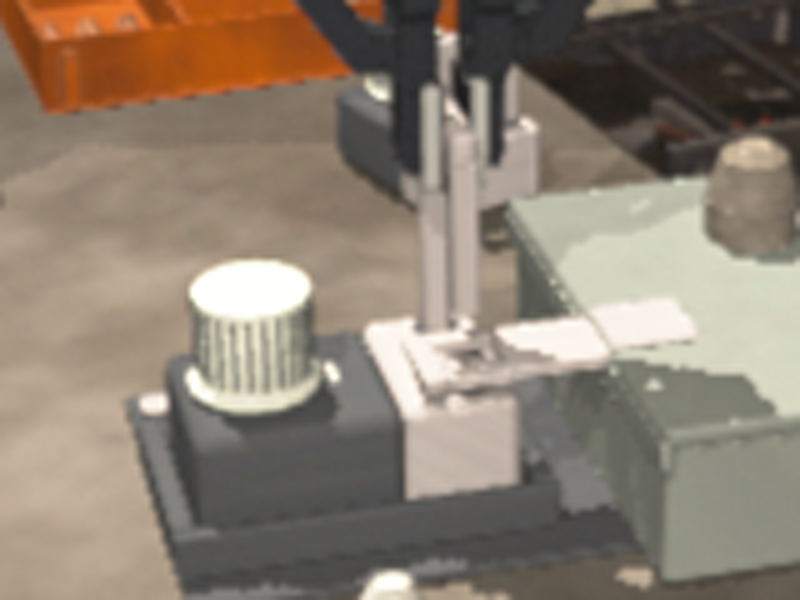

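The stop is reached and the lock sits about 2 mm up. The leg is clear of the plate, and the body is still well below it. Sliding to box +y (tool +x).

carry_out --pt "0.02 0 0 0 -1" --pt "0.05 0 0 0 -1" --pt "0.1 0 0 0 -1" --pt "0.15 0 0 0 -1" --pt "0.2 0 0 0 -1" --pt "0.2 0 0 0 -1"

```text
clock: 16.98
position: [0.5766, 0.0683, 0.0962]
ee_rot: [0.766, 0.643, 0.0, -0.0]
ft_force: [0.1, -0.6, -5.5]
grip_width: 0.087
grasp_force: 88.4
```

```bash
python3 st.py
```

```text
t 16.975 pos [0.5766 0.0683 0.0962] yaw_y -9.98 j [-0.8253  0.4107  0.7801  1.757  -0.3198  1.1057 -0.1153] F [ 0.0582 -0.5707 -5.5263] T [-0.0992 -0.0686 -0.0262] w 0.08705995943963558 88.42318072915077
```

carry_out --pt "0.05 0 0 0 -1" --pt "0.1 0 0 0 -1" --pt "0.15 0 0 0 -1" --pt "0.2 0 0 0 -1" --pt "0.25 0 0 0 -1" --pt "0.3 0 0 0 -1" --pt "0.35 0 0 0 -1" --pt "0.4 0 0 0 -1" --pt "0.44 0 0 0 -1" --pt "0.44 0 0 0 -1"

```text
clock: 18.23
position: [0.5881, 0.1329, 0.0962]
ee_rot: [0.766, 0.643, 0.0, -0.0]
ft_force: [-0.4, 0.2, -5.5]
grip_width: 0.085
grasp_force: 88.4
```

```bash
python3 st.py; python3 - <<'E'
from h import *
s=camera('side')
im=s['img'][160:340,200:440,::-1]
cv2.imwrite('pics/c8.png',cv2.resize(im,(800,600),interpolation=cv2.INTER_CUBIC))
E
```

```text
t 18.225 pos [0.5881 0.1329 0.0962] yaw_y -10.02 j [-0.8859  0.4574  0.7525  1.6956 -0.3413  1.1246 -0.21  ] F [-0.4334  0.1613 -5.5453] T [-0.0893 -0.0279  0.0048] w 0.08513027694778792 88.42637702822685
```

View pics/c8.png

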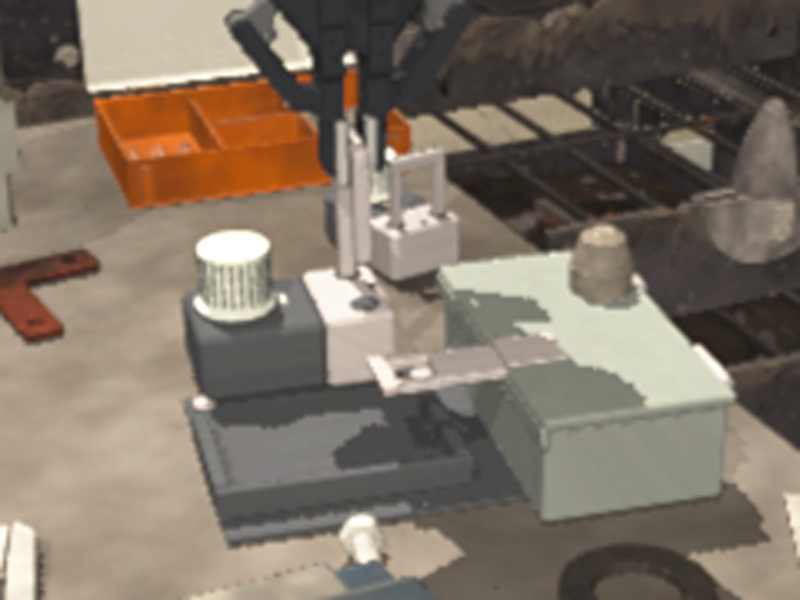

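The lock is out of the rest and clear of the hasp (body at crop (290,330)). Lifting it.

carry_out --pt "0 0 -0.05 0 -1" --pt "0 0 -0.15 0 -1" --pt "0 0 -0.3 0 -1" --pt "0 0 -0.45 0 -1" --pt "0 0 -0.6 0 -1" --pt "0 0 -0.75 0 -1" --pt "0 0 -0.9 0 -1" --pt "0 0 -1 0 -1" --pt "0 0 -1 0 -1" --pt "0 0 -1 0 -1" --pt "0 0 -1 0 -1"

```text
clock: 19.65
position: [0.5877, 0.1322, 0.2453]
ee_rot: [0.766, 0.642, -0.001, -0.0]
ft_force: [-0.3, 0.5, -5.4]
grip_width: 0.084
grasp_force: 88.4
```

```bash
python3 st.py; python3 - <<'E'
from h import *
s=camera('side')
cv2.imwrite('pics/c9.png',s['img'][100:400,120:520,::-1])
P=cloud(s)
k=(P[...,0]>.46)&(P[...,0]<.62)&(P[...,1]>.06)&(P[...,1]<.2)&(P[...,2]>.06)
print(np.percentile(P[k][:,2],[0,1,5,50]))
E
```

```text
t 19.65 pos [0.5877 0.1322 0.2453] yaw_y -10.06 j [-0.9336  0.3317  0.8145  1.5128 -0.2422  1.4031 -0.2812] F [-0.2932  0.4616 -5.4077] T [-0.0256 -0.1564 -0.0499] w 0.0844355905452369 88.40301588177681
[0.0601 0.1596 0.1688 0.3372]
```

View pics/c9.png

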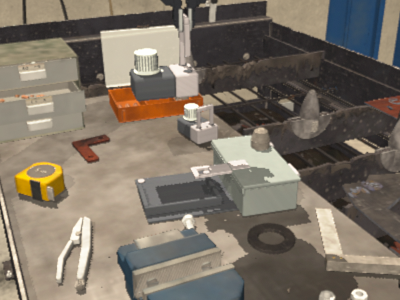

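The lock hangs level in the gripper, its underside at about 155 mm, and the other things are in their places. Handing in.

```bash
python3 -c "
from h import *
print(ticket.hand_in())"
```

```text
the job is handed in; nothing more can be done
None
```

The larger lock is open and off the hasp, held still in the gripper with its underside about 155 mm above the table and the other things where they were. I handed the job in at about 20 s; no verdict came back.

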